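# Latch the tube in its cradle and hold the hardness probe on the mark

### The job

Clamp the steel tube for a hardness check: press the open hinged strap of the tube cradle down at its rubber pad until the sprung bolt snaps over it and it stays shut by itself, and take the hand off it. Then take the hardness probe (not the plain drift or pin punch beside it, which stay where they are) out of the wooden block, bring its tip down inside the scribed ring on top of the tube through the opening of the strap, and hold it there upright, gently pressed so that its sprung tip is about half way in. Finish while still holding the probe like that: do not put it down or let go.

Things in the scene. Friction and masses are not known exactly. Their poses are not given: they have to be found in the camera images.
- cradle: Tube cradle, fixed: grey plate 180 x 140 x 10 mm on 20 mm feet, an angle-iron vee along its y (the tube lies in it), hinge lugs at +x, a latch post (30 mm wide, 111 mm high, 82 to 107 mm in -x, black knob to 121 mm) at the middle of the -x side. Origin on the bench under the middle of the vee; x points from latch post to hinge, roughly away from the robot (turned at most 0.45 rad), z up.
- strap (a joint): Strap angle, rad: 0 shut, at the start 0.5 to 1.0 (standing up from the hinge, leaning to the latch post), stop 1.15. A light spring carries it, so it rises again unless latched. Pressing takes up to about 10 N at the pad; below 0.15 rad its cross pin meets the bevelled latch bolt, which gives way and snaps over it near 0. Latched it rests below 0.02.
- strap_hinge (a point): Point on the hinge axis (cradle's y), 56 mm in +x of the cradle's origin, 86 mm above the bench. The strap is a 5 mm steel frame 112 mm wide: two 22 mm arms at y = +-45 mm and a 34 mm crossbar; its opening over the tube is 68 mm (y) by 80 mm (x). Shut, its top is 89 mm above the bench, the spring housings on its arms 106 mm.
- strap_pad (a point): Middle of the upper face of the ribbed black rubber pad (24 x 70 mm) on the strap's crossbar, the place to press: 105 mm from the hinge axis along the strap, 6.5 mm above the strap's middle plane. Moves with the strap; shut it is 49 mm in -x of the cradle's origin and 92.5 mm above the bench. The latch bolt's end is 20 mm farther in -x.
- tube: Loose steel tube, 35 mm diameter, 210 mm long, lying in the vee. Origin: at its lowest line under its middle; y along its axis.
- mark (a point): The marked spot: centre of a scribed ring of 10 mm diameter with a cross through it, on the crown of the tube, 78 mm above the bench, inside the opening of the shut strap.
- stand: Wooden tool block 56 (x) x 130 (y) x 58 mm, fixed, with three upright holes 52 mm deep: the probe at y = -40 mm, the drift at y = +2 mm, the pin punch at y = +40 mm. Origin: centre of its underside; z up, turned at most 0.3 rad.
- probe: Hardness probe, pen-like, 150 mm long, 0.12 kg, upright and loose in the block, hanging by its collar. 22 mm round black grip with a grey cap (56 to 150 mm above its origin), 27 mm aluminium collar (48 to 56 mm), 20 mm nose, thin steel tip. Origin: end of the tip when fully out, 10 mm above the bench at the start; z up along the probe. Lift 50 mm to clear the hole.
- probe_point (a point): The rounded end (2 mm radius) of the probe's sprung tip; it moves with the tip.
- probe_tip (a joint): How far the probe's sprung tip is pushed in, m: 0 fully out, 0.008 fully in; it starts to move at 2 N and takes 0.8 N more for each mm (about 5 N half way).
- drift: Plain pale drift, 16 mm diameter, 106 mm long, upright in the middle hole (54 mm of it above the wood). Bystander. Origin half way up, at its side; its y points up.
- pin_punch: Plain grey pin punch, 13 mm diameter, 116 mm long, upright in the hole at +y (64 mm of it above the wood). Bystander. Origin half way up, at its side; its y points up.

How it is judged:
By the outcome, as a careful person would: the job done as asked, in the order asked, and still so for the second after the job is handed in, while the arm keeps its last pose, push and grip.
It also fails if it takes over 51 s, if anything falls off the work surface, if the arm or the gripper's body presses on something with over 40 N, if the wrist force passes 120 N, or if a joint passes its speed limit or range.

### The arm

A 7-joint arm with a two-finger parallel gripper is mounted at the origin on a cart in front of the work surface, level with it; the furniture and walls round the work are solid. World frame = base frame: x ahead of the robot, y to its left, z up, the work surface at z = 0. Lengths are in mm, angles in rad, forces in N, time in s.
With the tool pointing down it reaches from about 425 to 875 mm from the base axis. Payload 8.4 kg.
Tool frame: the origin (TCP) lies on the centre line of the jaws, within the pads' length; the fingertips stand r.tip_extent ahead of it and the grasp point (between the pads) lies 3 mm ahead of it (r.tip_extent is the distance from the TCP to the fingertips, in mm); z points along the fingers, y is the line along which they close (so a half turn about z gives the same grasp; the last joint's range is limited). The gripper opens to 85 mm and grips with 20 to 120 N. Pads are 22 mm wide; open, the fingers measure 114 mm over their backs; the gripper's body (76 mm by 85 mm) begins 54 mm behind the grasp point. The pads swing forward as they close: fully open they stand 13 mm farther back than shut.
Start: joints at [-1.365, 0.333, 0.04, 1.465, -0.013, 1.343, -0.059], TCP at [195.068, 620.01, 225.108] pointing down, gripper open.
Joint ranges: [-2.58, 2.58], [-0.38, 2.09], [-1.3, 1.39], [0.25, 2.4], [-1.5, 4.64], [0.08, 2.09], [-2.65, 2.65]. Speed limits (rad/s): [2.22, 2.22, 2.79, 2.79, 3.14, 3.14, 3.14].

### API

Orientations are given as [roll, pitch, yaw] about the fixed x, y, z axes, in that order (R = Rz(yaw) Ry(pitch) Rx(roll)).
In Python, from workcell import r, optics, job, look_for, outline_of gives the robot as it stands.
- The arm moves only by the tool step_arm, never from a script. Its argument "plan" is a list of rows, each a list of 6 numbers: the shift along the tool's x, y, z in units of 30 mm (1.0 is 30 mm), then the turn, a rotation vector about the tool's x, y, z in units of 8 degrees (1.0 is 8 degrees). In form: [[tx, ty, tz, rx, ry, rz], ...]. A call has 1 to 20 rows; each row shifts and turns the commanded pose from where the row before left it, along the tool's axes as they then stand; what a row does not reach is not made up. A row lasts 1/10 s, in which the tool goes at most 50 mm and 8.59 degrees, less where a joint would pass 70% of its speed; a pose out of reach is approached as far as the arm can. A call with a number of a shift or a turn outside -1 to 1 is refused whole. A call with a gripper value outside its range is refused whole. "claw" is the closure, from -1 (fully open) to 1 (shut), set as the call begins (left out, the last holds). The fingers move at their own pace and stop on an object; "force" is the grip in N (left out, the last holds). Time passes only in rows, so rows that do not move let the fingers close. It gives the time, the measured TCP pose, the force, the opening and the grip force at its end, in the units of the state.
- r.get_obs(): the state, without advancing time (a new reading comes with each control period).
- optics.grab_frame(name): name is "side" or "top" or "wrist"; returns (picture, depth): 400x640x3 uint8, red, green, blue; 400x640 float32, mm along the optical axis (not along the pixel's ray), 0 where there is no reading.
- optics.get_calibration(name): a dict with "mtx" (3x3 intrinsics, pixels), "cam_to_world" (4x4, takes a point from camera to world coordinates). Camera axes: x right, y down, z forward; pixel columns grow to the right and rows downward; lengths in mm; the calibration is good to about 2 mm. A picture is of the moment at which its call begins: read the wrist's pose just before it. get_calibration takes no time and is no camera call; for the wrist camera it gives the pose at the moment of the call.
- job.job_done(): hands the job in; it is judged then, once.
Trained networks look in the newest picture that a camera, given by its name, has taken for a name from the list of things; names that differ only in an ending like _2 or _b are one class to them, and where a whole thing is asked for, a point or a joint stands for the part that bears it (a point fixed in the world has none). Each returns a list of dicts, best first, with "confidence" (0 to 1); they miss things now and then, are a little off and sometimes report something else, mostly with a low value. They report only what shows in the picture. A call takes as long as a camera call.
- look_for(thing, camera): "location" ([column, row] in pixels, amid what is visible of it).
- outline_of(thing, camera): "mask" (400x640 bool, what is visible of it) and "location" ([column, row] in pixels, amid what is visible of it).
The state is a dict: "time": time; "joints": joint angles; "joint_velocities": joint speeds; "joint_torque": joint torques, N m; "ee_pos": TCP position; "tcp_rot": TCP orientation; "force": force on the tool from outside, world axes, zero at the start; "ft_torque": the same for the moment, N m; "width": finger opening in mm; "grip_force": force on a finger pad.
Only numpy, scipy, OpenCV 4.12 (cv2) and the standard library are available. Lean on these libraries where they do the work, as an engineer would, in place of code of your own. Each camera call takes 0.05 s, during which the arm holds its last target. There are 200 camera calls.

## Working session

There is one attempt and no reset: what is moved stays moved. The work goes in short steps, Python scripts to look and compute and a tool call to move; the robot and the scene stay as the last step left them, time stands still between calls to the robot, and variables do not carry over. Pictures are saved under pics/ and viewed, at most 10 in all, crops included, and the job is handed in when it is done.

Besides the shell and the picture viewer there is one more tool, called after "Request:" as name(argument=value, ...) on one line, values as JSON. step_arm: Moves the arm, as the interface text tells. Its arguments: {"type":"object","properties":{"plan":{"type":"array","items":{"type":"array","items":{"type":"number"}}},"claw":{"type":"number"},"force":{"type":"number"}},"required":["plan"]}

```bash
mkdir -p pics; ls; cat > h.py <<'E'
import numpy as np, cv2
from workcell import r, optics, job, look_for, outline_of
def w(cam,c,rw,d=None,z=None,depth=None):
    k=optics.get_calibration(cam);K=np.array(k["mtx"]);T=np.array(k["cam_to_world"])
    ray=np.array([(c-K[0,2])/K[0,0],(rw-K[1,2])/K[1,1],1.])
    if z is not None:
        v=T[:3,:3]@ray; d=(z-T[2,3])/v[2]
    return T[:3,:3]@(ray*d)+T[:3,3]
def cloud(cam,D):
    k=optics.get_calibration(cam);K=np.array(k["mtx"]);T=np.array(k["cam_to_world"])
    u,v=np.meshgrid(np.arange(640),np.arange(400))
    P=np.stack([(u-K[0,2])/K[0,0]*D,(v-K[1,2])/K[1,1]*D,D],-1)
    return P@T[:3,:3].T+T[:3,3]
def save(n,im): cv2.imwrite('pics/'+n+'.png',im[...,::-1])
E
python3 - <<'E'
from h import *
ims=[]
for c in ("top","side"):
    im,D=optics.grab_frame(c); save(c+"0",im); P=cloud(c,D)
    np.save('P_'+c,P)
    for t in ("cradle","strap","strap_pad","strap_hinge","mark","tube","stand","probe","drift","pin_punch"):
        for o in look_for(t,c)[:1]:
            u,v=map(int,np.round(o["location"])); print(c,t,round(o["confidence"],2),u,v,P[v,u].round(0),D[v,u]>0)
print(r.get_obs(), r.tip_extent)
E
```

```text
pics
top cradle 0.87 234 251 [540. 241.  55.] True
top strap 0.9 230 236 [546. 228. 162.] True
top strap_pad 0.65 230 233 [552. 228. 159.] True
top strap_hinge 0.57 228 234 [550. 231. 160.] True
top mark 0.85 272 243 [544. 172.  75.] True
top tube 0.8 272 244 [542. 173.  76.] True
top stand 0.37 229 233 [551. 230. 161.] True
top probe 0.98 421 185 [608. -85. 121.] True
top pin_punch 0.49 377 186 [618. -14. 107.] True
side cradle 0.94 355 277 [527. 217.  28.] True
side strap 0.97 334 231 [560. 253. 163.] True
side strap_pad 0.95 332 231 [570.  87.   0.] True
side strap_hinge 0.9 332 232 [570.  89.  -1.] True
side mark 0.59 329 276 [566. 260.  78.] True
side tube 0.65 332 279 [561. 262.  74.] True
side stand 0.87 313 176 [611.   1.  58.] True
side probe 0.95 317 121 [609. -85. 125.] True
side drift 0.63 311 143 [618. -49.  98.] True
side pin_punch 0.64 309 156 [619. -14.  93.] True
{'time': 1.1, 'joints': array([-1.36520908,  0.33318258,  0.03990691,  1.46537962, -0.0133959 ,
        1.34330245, -0.05850466]), 'joint_velocities': array([-0.00071755,  0.0004778 , -0.00054368,  0.00139272,  0.00036425,
        0.00087747, -0.00129623]), 'joint_torque': array([-7.54434313e-04, -6.58332682e+01,  1.36278436e+00, -4.05826521e+01,
        1.67747133e-02,  2.99854575e-03, -4.96598875e-05]), 'ee_pos': array([195.06979302, 620.01922832, 225.12924227]), 'tcp_rot': array([-3.14158635e+00, -1.79924785e-06,  2.83676480e+00]), 'force': array([-0.60467459,  0.21461397, -0.30184713]), 'ft_torque': array([-0.01303484,  0.02322048,  0.00365021]), 'grip_force': 0.0, 'width': 85.43872302413283} 22.0
```

View pictures.

```bash
python3 - <<'E'
import cv2,numpy as np
a=cv2.imread('pics/top0.png');b=cv2.imread('pics/side0.png')
a=cv2.resize(a[140:340,130:470],(800,470),interpolation=cv2.INTER_CUBIC)
cv2.imwrite('pics/t1.png',a)
b=cv2.resize(b[90:350,190:520],(760,599),interpolation=cv2.INTER_CUBIC)
cv2.imwrite('pics/s1.png',b)
E
```

```text
(no output)
```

View pics/t1.png

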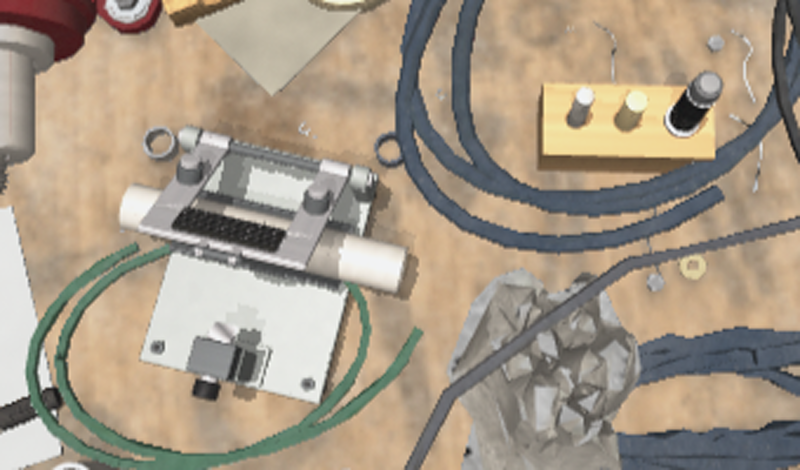

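View pics/s1.png

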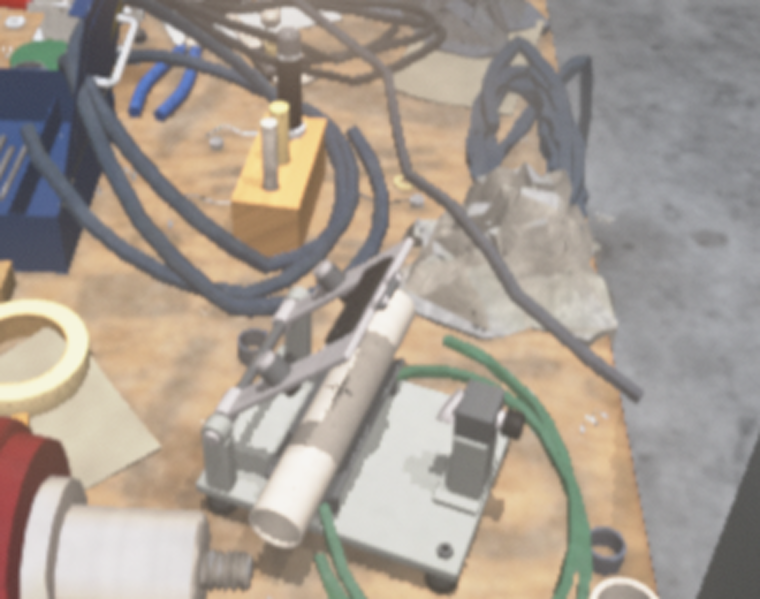

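```bash
python3 - <<'E'
from h import *
P=np.load('P_top.npy');S=np.load('P_side.npy')
im=cv2.imread('pics/top0.png').astype(int)
def sel(P,x,y,z): return (P[...,0]>x[0])&(P[...,0]<x[1])&(P[...,1]>y[0])&(P[...,1]<y[1])&(P[...,2]>z[0])&(P[...,2]<z[1])
for n,Q in(("top",P),("side",S)):
    m=sel(Q,(380,680),(100,350),(22,38)); q=Q[m][:,:2].astype(np.float32)
    print(n,'plate z',np.median(Q[m][:,2]),cv2.minAreaRect(q),len(q))
    b=cv2.boxPoints(cv2.minAreaRect(q)); print(b.round(0).tolist())
    m=sel(Q,(380,500),(100,350),(105,114)); q=Q[m]; print(' post',np.median(q,0).round(1),cv2.minAreaRect(q[:,:2].astype(np.float32)),len(q))
    m=sel(Q,(520,700),(-130,60),(53,62)); q=Q[m]; print(' stand',np.median(q,0),cv2.minAreaRect(q[:,:2].astype(np.float32)))
    print(cv2.boxPoints(cv2.minAreaRect(q[:,:2].astype(np.float32))).round(0).tolist())
    for zr in((70,95),(95,115),(115,135),(135,150),(150,165)):
        m=sel(Q,(560,660),(-120,-55),zr); q=Q[m]
        if len(q): print('  probe',zr,len(q),q.min(0).round(0),q.max(0).round(0),q.mean(0).round(0))
    # strap pad (dark)
    m=sel(Q,(450,660),(130,330),(90,210)); q=Q[m]; print(' strap',q.min(0),q.max(0))
    if n=="top":
        d=m&(im.max(-1)<70); q=Q[d]; print(' pad dark',len(q),q.mean(0),q.min(0),q.max(0)); print(cv2.minAreaRect(q[:,:2].astype(np.float32)))
E
```

```text
top plate z 28.365351215860358 ((511.4691162109375, 232.38742065429688), (237.4835662841797, 256.0751953125), 88.25572204589844) 5880
[[380.0, 118.0], [636.0, 110.0], [643.0, 347.0], [387.0, 355.0]]
 post [467.4 259.1 108.7] ((462.8934326171875, 260.5078125), (30.27508544921875, 43.54259490966797), 71.31218719482422) 303
 stand [611.56184904 -46.54604986  56.10987637] ((585.210693359375, -61.71223449707031), (149.43141174316406, 120.45634460449219), 82.88062286376953)
[[516.0, -128.0], [636.0, -143.0], [654.0, 5.0], [535.0, 20.0]]
  probe (70, 95) 63 [ 602. -102.   72.] [621. -55.  95.] [607. -88.  83.]
  probe (95, 115) 74 [ 602. -103.   96.] [625. -55. 115.] [611. -78. 106.]
  probe (115, 135) 52 [ 602. -101.  115.] [620. -83. 135.] [607. -89. 125.]
  probe (135, 150) 53 [ 602. -102.  135.] [620. -84. 150.] [608. -89. 143.]
  probe (150, 165) 126 [ 603. -103.  151.] [622. -84. 161.] [612. -93. 157.]
 strap [450.00454994 143.66730016  90.03442371] [634.08760917 290.04835171 182.89124283]
 pad dark 474 [536.22435411 234.0619547  159.4529992 ] [450.18989465 169.84960288  90.0505367 ] 
[... 450 characters left out ...]
375), 68.92342376708984) 366
 stand [611.54048572 -33.2556255   57.55522118] ((587.013916015625, -60.86064147949219), (150.64083862304688, 118.4457778930664), 83.14712524414062)
[[519.0, -129.0], [637.0, -143.0], [655.0, 7.0], [537.0, 21.0]]
  probe (70, 95) 73 [604. -95.  70.] [624. -55.  95.] [609. -87.  83.]
  probe (95, 115) 104 [604. -95.  95.] [626. -56. 114.] [614. -84. 106.]
  probe (115, 135) 100 [604. -95. 115.] [623. -83. 135.] [613. -88. 125.]
  probe (135, 150) 79 [ 604. -100.  135.] [623. -83. 150.] [613. -89. 143.]
  probe (150, 165) 75 [ 604. -101.  150.] [623. -84. 161.] [614. -92. 156.]
 strap [450.00749854 142.72737657  90.0097696 ] [636.8798168  289.29651572 183.23141996]
```

```bash
python3 - <<'E'
from h import *
P=np.load('P_top.npy');S=np.load('P_side.npy')
for n,Q in(("top",P),("side",S)):
    im=cv2.imread(f'pics/{n}0.png')
    hsv=cv2.cvtColor(im,cv2.COLOR_BGR2HSV)
    z=Q[...,2];X=Q[...,0];Y=Q[...,1]
    def comp(m):
        k,l,s,c=cv2.connectedComponentsWithStats(m.astype(np.uint8)); i=1+np.argmax(s[1:,4]); return Q[l==i]
    q=comp((abs(z-57.)<3)&(X>560)&(X<660)&(Y>-140)&(Y<60)); print(n,'stand',cv2.minAreaRect(q[:,:2].astype(np.float32)),q[:,2].mean())
    # tube crown
    m=(abs(z-76)<4)&(X>480)&(X<600)&(Y>100)&(Y<360); q=Q[m][:,:2]
    vx,vy,x0,y0=cv2.fitLine(q.astype(np.float32),cv2.DIST_HUBER,0,.01,.01).ravel(); print(' tube dir',np.arctan2(vx,vy),x0,y0,len(q))
    m=(abs(z-109.5)<3)&(X>440)&(X<500)&(Y>230)&(Y<290); q=comp(m); print(' post',cv2.minAreaRect(q[:,:2].astype(np.float32)),len(q),q.mean(0))
    m=(abs(z-29.5)<2.5)&(X>420)&(X<520)&(Y>140)&(Y<340)&(hsv[...,1]<40); q=comp(m); R=cv2.minAreaRect(q[:,:2].astype(np.float32)); print(' plate',R,len(q)); print(cv2.boxPoints(R).round(0).tolist())
    # strap frame plane
    m=(z>100)&(z<200)&(X>495)&(X<640)&(Y>130)&(Y<320); q=Q[m]; c=q.mean(0);u,s,v=np.linalg.svd(q-c,full_matrices=False)
    for _ in range(5):
        d=(q-c)@v[2]; g=q[abs(d)<4]; c=g.mean(0);u,s,v=np.linalg.svd(g-c,full_matrices=False)
    nn=v[2]*np.sign(v[2][2]); print(' strap normal',nn,'angle',np.arccos(nn[2]),'yaw',np.arctan2(nn[1],nn[0]),c)
E
```

```text
top stand ((617.8453369140625, -55.614036560058594), (129.48316955566406, 57.140647888183594), 82.61534881591797) 56.33351650099384
 tube dir 0.35087475 546.6495 197.25768 733
 post ((467.82476806640625, 258.8070068359375), (30.274002075195312, 23.363300323486328), 70.68319702148438) 274 [467.83548083 258.74828127 108.87936   ]
 plate ((497.49737548828125, 248.48208618164062), (139.69017028808594, 88.46977233886719), 71.47406005859375) 1754
[[433.0, 196.0], [517.0, 168.0], [562.0, 301.0], [478.0, 329.0]]
 strap normal [ 0.69537782 -0.24034394  0.67726249] angle 0.8267608437891667 yaw -0.3327770808877127 [549.44631391 229.59797747 155.79080357]
side stand ((618.6801147460938, -56.34785461425781), (133.37899780273438, 56.81776809692383), 82.78671264648438) 57.50276654575702
 tube dir 0.36058706 557.08813 237.01904 1584
 post ((468.8005065917969, 257.9171142578125), (31.45523452758789, 24.016555786132812), 70.50074005126953) 299 [468.99129682 259.58197771 110.14954613]
 plate ((487.69873046875, 246.56964111328125), (161.6038818359375, 64.3170394897461), 89.77611541748047) 2019
[[455.0, 166.0], [520.0, 166.0], [520.0, 327.0], [456.0, 327.0]]
 strap normal [ 0.70204293 -0.22965156  0.67408893] angle 0.831065743281798 yaw -0.3161472350912877 [558.05637218 237.74621526 152.14676422]
```

```bash
cat >> h.py <<'E'
from scipy.spatial.transform import Rotation as Ro
psi=-0.335; xd=np.array([np.cos(psi),np.sin(psi),0]); yd=np.array([-np.sin(psi),np.cos(psi),0]); O=np.array([557.5,227.7,0])
def cw(x,y,z): return O+x*xd+y*yd+[0,0,z]
def pad(a): return cw(56-105*np.cos(a)+6.5*np.sin(a),0,86+105*np.sin(a)+6.5*np.cos(a))
def go(target,yaw=None,o=None,R0=None,p0=None):
    "shift in tool units(30mm) and turn (8deg) from the current pose (or from given)"
    o=o or r.get_obs()
    p=o["ee_pos"] if p0 is None else p0
    R=Ro.from_euler('xyz',o["tcp_rot"]) if R0 is None else R0
    Rt=Ro.from_euler('xyz',[np.pi,0,yaw]) if yaw is not None else R
    t=R.inv().apply(np.array(target)-p)/30; rv=(R.inv()*Rt).as_rotvec()/np.deg2rad(8)
    return t.round(2),rv.round(2)
E
python3 - <<'E'
from h import *
P=np.concatenate([np.load('P_top.npy').reshape(-1,3),np.load('P_side.npy').reshape(-1,3)])
o=r.get_obs()
a=o["ee_pos"]; b=pad(.83)
for s in np.linspace(0,1,9):
    p=a+(b-a)*s; d=np.hypot(P[:,0]-p[0],P[:,1]-p[1])<80; q=P[d]; print(p.round(0), q[:,2].max().round(0) if len(q) else None)
for A in(.83,.6,.4,.2,.1,0): print(A,pad(A).round(0))
print(go(pad(.83)+[0,0,22+25],psi+np.pi))
E
```

```text
[195. 620. 225.] -870.0
[239. 571. 218.] -861.0
[283. 523. 211.] 2.0
[327. 474. 204.] 7.0
[372. 426. 196.] 70.0
[416. 377. 189.] 70.0
[460. 328. 182.] 113.0
[504. 280. 175.] 183.0
[548. 231. 168.] 183.0
0.83 [548. 231. 168.]
0.6 [532. 237. 151.]
0.4 [521. 240. 133.]
0.2 [514. 243. 113.]
0.1 [512. 243. 103.]
0 [511. 244.  92.]
(array([-15.11,  -8.84,   0.34]), array([-0.  , -0.  ,  0.22]))
```

Request:
step_arm(plan=[[-0.89,-0.52,0,0,0,0.22],[-0.89,-0.52,0,0,0,0],[-0.89,-0.52,0,0,0,0],[-0.89,-0.52,0,0,0,0],[-0.89,-0.52,0,0,0,0],[-0.89,-0.52,0,0,0,0],[-0.89,-0.52,0,0,0,0],[-0.89,-0.52,0,0,0,0],[-0.89,-0.52,0,0,0,0],[-0.89,-0.52,0,0,0,0],[-0.89,-0.52,0,0,0,0],[-0.89,-0.52,0,0,0,0],[-0.89,-0.52,0,0,0,0],[-0.89,-0.52,0,0,0,0],[-0.89,-0.52,0,0,0,0],[-0.89,-0.52,0,0,0,0],[-0.89,-0.52,0,0,0,0],[0,0,0,0,0,0]], claw=1)

```text
time: 2.9
ee_pos: [539.7, 216.0, 225.3]
tcp_rot: [-3.14, 0.002, 2.8]
force: [0.2, 0.3, 0.6]
width: 0.2
grip_force: 0.0
```

```bash
python3 - <<'E'
from h import *
o=r.get_obs(); print(r.tip_extent,o["tcp_rot"],o["ee_pos"])
print(go(pad(.83)+[0,0,22+3],psi+np.pi))
q=[pad(a) for a in(.83,.7,.6,.5,.4,.3,.2,.15,.1,.05,0,-.05)]
R=Ro.from_euler('xyz',[np.pi,0,psi+np.pi])
for i in range(len(q)-1): print((R.inv().apply(q[i+1]-q[i])/30).round(2))
E
```

```text
22.0 [-3.14045878e+00  1.98236855e-03  2.79963087e+00] [539.6839835  216.03742828 225.33335088]
(array([-0.09,  0.56,  1.08]), array([-0.01,  0.01, -0.05]))
[0.34 0.   0.31]
[ 0.23 -0.    0.27]
[ 0.2  -0.    0.29]
[ 0.17 -0.    0.31]
[0.14 0.   0.32]
[0.11 0.   0.33]
[0.04 0.   0.17]
[0.03 0.   0.17]
[ 0.02 -0.    0.17]
[ 0.02 -0.    0.17]
[0.01 0.   0.18]
```

Request:
step_arm(plan=[[-0.05,0.28,0.3,0,0,0],[-0.05,0.28,0.3,0,0,0],[0.17,0,0.25,0,0,0],[0.17,0,0.25,0,0,0],[0.23,0,0.27,0,0,0],[0,0,0,0,0,0]])

```text
time: 3.5
ee_pos: [527.3, 241.8, 182.6]
tcp_rot: [-3.14, -0.002, 2.808]
force: [-0.7, 0.2, -0.4]
width: 0.3
grip_force: 0.0
```

Request:
step_arm(plan=[[0.0,0,0.3,0,0,0],[0.1,0,0.3,0,0,0],[0.14,0,0.32,0,0,0],[0.14,0,0.3,0,0,0],[0.0,0,0,0,0,0]])

```text
time: 4.0
ee_pos: [517.4, 244.7, 145.8]
tcp_rot: [-3.14, -0.001, 2.806]
force: [-0.7, -0.3, 0.2]
width: 0.1
grip_force: 0.1
```

```bash
python3 - <<'E'
from h import *
im,D=optics.grab_frame("side"); 
save("s2",cv2.resize(im[130:350,220:480],(700,592),interpolation=cv2.INTER_CUBIC))
E
```

```text
(no output)
```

View pics/s2.png

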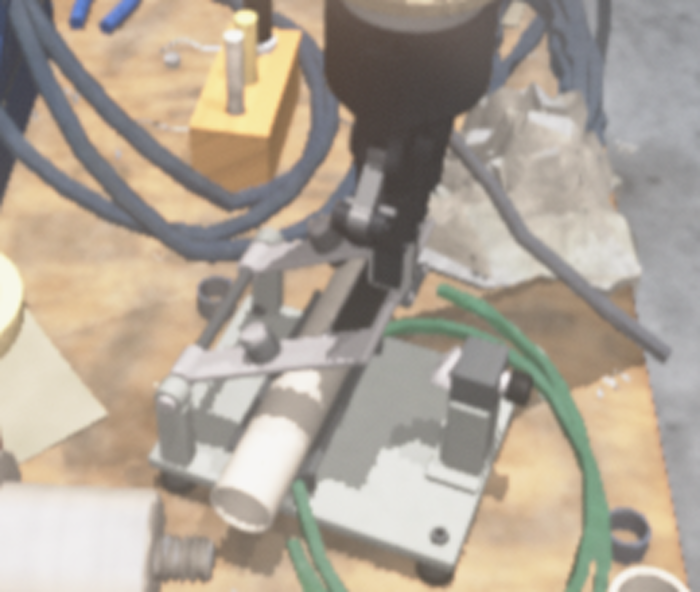

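Request:
step_arm(plan=[[0.1,0,0.3,0,0,0],[0.06,0,0.2,0,0,0],[0.03,0,0.17,0,0,0],[0.0,0,0,0,0,0]])

```text
time: 4.45
ee_pos: [512.6, 246.8, 126.4]
tcp_rot: [-3.141, -0.001, 2.806]
force: [-0.1, 0.6, 0.0]
width: -0.4
grip_force: 0.3
```

Request:
step_arm(plan=[[0.02,0,0.17,0,0,0],[0.01,0,0.12,0,0,0],[0,0,0.0,0,0,0]])

```text
time: 4.75
ee_pos: [512.1, 247.1, 118.1]
tcp_rot: [-3.141, -0.0, 2.806]
force: [-0.6, 0.6, 1.1]
width: 0.3
grip_force: 0.3
```

Request:
step_arm(plan=[[0,0,0.08,0,0,0],[0,0,0.08,0,0,0],[0,0,0.0,0,0,0]])

```text
time: 5.05
ee_pos: [512.2, 247.2, 113.5]
tcp_rot: [-3.141, -0.0, 2.806]
force: [-0.6, 0.3, 0.3]
width: 0.4
grip_force: 0.4
```

```bash
python3 - <<'E'
from h import *
im,D=optics.grab_frame("side"); Q=cloud("side",D)
save("s3",cv2.resize(im[180:350,250:450],(700,595),interpolation=cv2.INTER_CUBIC))
L=((Q-O)@np.array([xd,yd,[0,0,1]]).T)
for x0 in range(-65,60,15):
    m=(abs(L[...,0]-x0)<5)&(L[...,1]>36)&(L[...,1]<54)&(L[...,2]>65); print(x0,m.sum(),np.median(L[m][:,2]) if m.any() else None)
E
```

```text
-65 1598 378.16738337506223
-50 1589 343.7952519978641
-35 1205 364.2650110804819
-20 190 309.4188464927659
-5 178 102.23296695334892
10 117 98.98737047164559
25 61 95.40019510910679
40 62 91.85106788746714
55 69 92.13237704402968
```

View pics/s3.png

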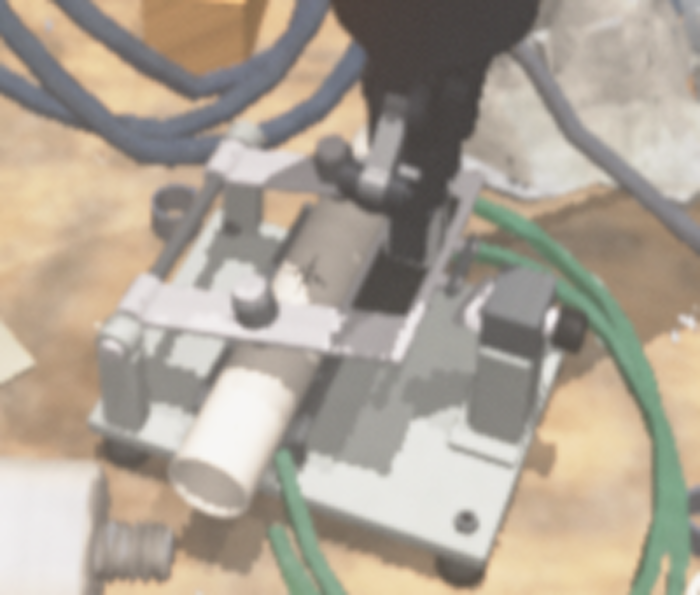

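```bash
python3 - <<'E'
from h import *
im,D=optics.grab_frame("side"); Q=cloud("side",D); L=((Q-O)@np.array([xd,yd,[0,0,1]]).T)
for c in (362,367,371):
  for rr in range(236,272,3): print(c,rr,L[rr,c].round(0),im[rr,c])
o=r.get_obs(); print((np.array([xd,yd])@(o["ee_pos"]-O)),o["force"],o["joint_torque"].round(1))
E
```

```text
362 236 [-58.  64. 209.] [87 83 83]
362 239 [-57.  60. 200.] [74 71 68]
362 242 [-44.  17. 150.] [79 75 74]
362 245 [-44.  15. 142.] [82 78 78]
362 248 [-44.  14. 134.] [81 77 75]
362 251 [-45.  18. 133.] [80 77 75]
362 254 [-43.   9. 117.] [81 78 75]
362 257 [-45.  14. 117.] [75 73 70]
362 260 [-47.  20. 118.] [78 74 71]
362 263 [-49.  25. 117.] [80 76 73]
362 266 [-50.  30. 118.] [81 77 74]
362 269 [-52.  34. 116.] [106 102 100]
367 236 [-62.  58. 206.] [81 77 76]
367 239 [-61.  52. 194.] [75 70 68]
367 242 [-59.  46. 183.] [74 69 67]
367 245 [-51.  16. 145.] [76 71 71]
367 248 [-51.  16. 140.] [77 74 72]
367 251 [-51.  14. 132.] [77 74 73]
367 254 [-50.   9. 120.] [90 87 85]
367 257 [-52.  14. 120.] [75 72 70]
367 260 [-53.  18. 118.] [79 75 70]
367 263 [-55.  23. 118.] [81 77 74]
367 266 [-57.  28. 117.] [108 104 102]
367 269 [-58.  31. 116.] [206 198 198]
371 236 [-61.  35. 184.] [74 71 69]
371 239 [-61.  34. 177.] [75 71 69]
371 242 [-61.  33. 171.] [77 75 72]
371 245 [-56.  12. 144.] [87 84 82]
371 248 [-56.  12. 138.] [92 90 87]
371 251 [-56.  10. 130.] [98 96 94]
371 254 [-56.   9. 122.] [124 121 118]
371 257 [-57.  11. 119.] [102 100  96]
371 260 [-58.  12. 115.] [143 138 137]
371 263 [-60.  20. 117.] [173 167 166]
371 266 [-61.  23. 115.] [185 178 178]
371 269 [-44. -43.  31.] [171 167 165]
[-49.05857517   3.50471171] [-0.66153926 -0.16546277  1.10513837] [  0.3 -52.8   4.4 -36.3   0.2  -0.1   0. ]
```

Request:
step_arm(plan=[[0,0,0.1,0,0,0],[0,0,0.1,0,0,0],[0,0,0.0,0,0,0]])

```text
time: 5.45
ee_pos: [512.2, 247.1, 107.4]
tcp_rot: [-3.141, -0.0, 2.806]
force: [1.3, 0.6, 1.3]
width: -0.0
grip_force: 0.3
```

```bash
cat >> h.py <<'E'
def ang():
    im,D=optics.grab_frame("side"); Q=cloud("side",D); L=((Q-O)@np.array([xd,yd,[0,0,1]]).T)
    m=(L[...,0]>-15)&(L[...,0]<45)&(L[...,1]>36)&(L[...,1]<54)&(L[...,2]>80)&(L[...,2]<125)
    q=L[m]; f=np.polyfit(q[:,0],q[:,2],1)
    for _ in range(5):
        g=q[abs(np.polyval(f,q[:,0])-q[:,2])<3]; f=np.polyfit(g[:,0],g[:,2],1)
    print('angle',np.arctan(-f[0]),len(g),'z at hinge',np.polyval(f,56))
    return im,Q,L
E
python3 - <<'E'
from h import *
im,Q,L=ang(); print(r.get_obs()["force"])
im,D=optics.grab_frame("wrist"); save("w1",im)
E
```

```text
angle 0.19059265737714942 302 z at hinge 87.70513998207994
[-0.49970051  0.30079688  0.55784563]
```

View pics/w1.png

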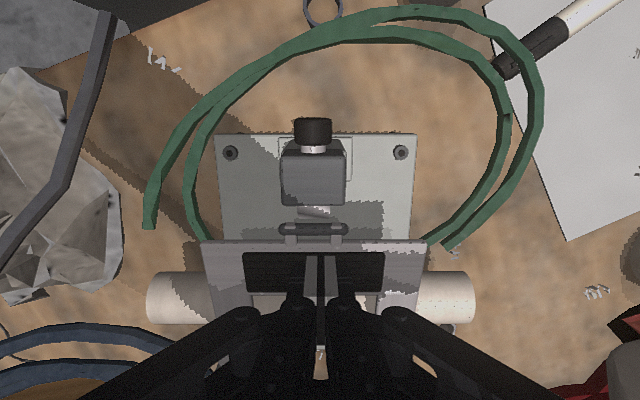

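Request:
step_arm(plan=[[0.02,0,0.12,0,0,0],[0.01,0,0.12,0,0,0],[0.01,0,0.12,0,0,0],[0,0,0.0,0,0,0]])

```text
time: 5.95
ee_pos: [510.8, 247.8, 96.7]
tcp_rot: [-3.141, -0.0, 2.806]
force: [-1.8, 0.5, 0.9]
width: -0.2
grip_force: 0.9
```

```bash
python3 - <<'E'
from h import *
im,Q,L=ang(); 
for s in range(3): print(r.get_obs()["force"],r.get_obs()["joint_torque"].round(2))
E
```

```text
angle 0.09911723762281342 316 z at hinge 87.69592363429562
[-0.94344788  0.59756133  0.81709833] [ 4.800e-01 -5.326e+01  4.750e+00 -3.547e+01  2.500e-01 -1.500e-01
  1.000e-02]
[-0.94344788  0.59756133  0.81709833] [ 4.800e-01 -5.326e+01  4.750e+00 -3.547e+01  2.500e-01 -1.500e-01
  1.000e-02]
[-0.94344788  0.59756133  0.81709833] [ 4.800e-01 -5.326e+01  4.750e+00 -3.547e+01  2.500e-01 -1.500e-01
  1.000e-02]
```

Request:
step_arm(plan=[[0.01,0,0.1,0,0,0],[0,0,0.1,0,0,0],[0,0,0.08,0,0,0],[0,0,0.0,0,0,0]])

```text
time: 6.4
ee_pos: [510.7, 247.6, 88.2]
tcp_rot: [-3.141, -0.0, 2.806]
force: [1.2, -0.7, -0.1]
width: 0.4
grip_force: 0.0
```

```bash
python3 - <<'E'
from h import *
im,Q,L=ang(); print(r.get_obs()["force"])
save("s4",cv2.resize(im[180:350,250:450],(700,595),interpolation=cv2.INTER_CUBIC))
E
```

```text
angle 0.03040530215804673 318 z at hinge 87.32440447418522
[-0.07470355 -0.97800827 -0.29882273]
```

View pics/s4.png

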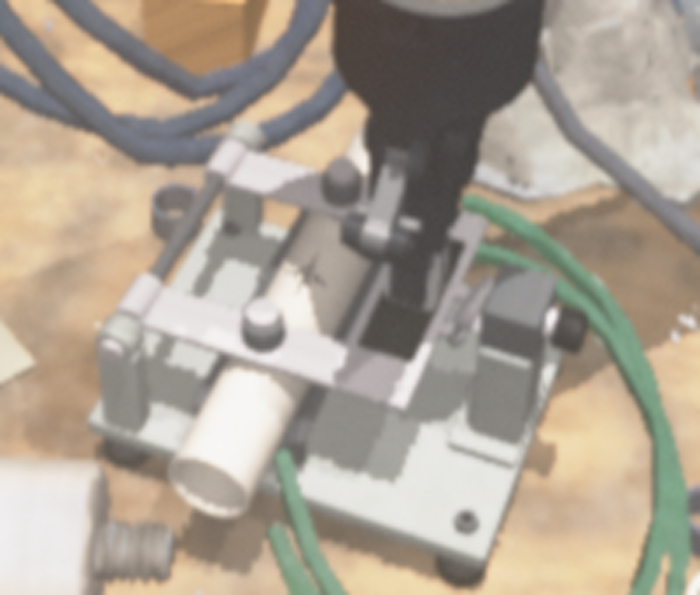

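Request:
step_arm(plan=[[0,0,0.08,0,0,0],[0,0,0.0,0,0,0]])

```text
time: 6.65
ee_pos: [511.1, 247.5, 86.3]
tcp_rot: [-3.142, 0.0, 2.806]
force: [-1.6, -0.3, 5.2]
width: 0.1
grip_force: 2.8
```

Request:
step_arm(plan=[[0,0,0.06,0,0,0],[0,0,0.0,0,0,0]])

```text
time: 6.85
ee_pos: [511.1, 247.6, 84.9]
tcp_rot: [3.141, 0.0, 2.806]
force: [-3.6, -1.3, 8.6]
width: -0.3
grip_force: 4.2
```

Request:
step_arm(plan=[[0,0,0.06,0,0,0],[0,0,0.06,0,0,0],[0,0,0.0,0,0,0]])

```text
time: 7.15
ee_pos: [511.0, 247.6, 81.8]
tcp_rot: [3.141, 0.0, 2.806]
force: [-5.3, -3.0, 14.4]
width: -0.1
grip_force: 7.1
```

```bash
python3 - <<'E'
from h import *
im,Q,L=ang(); print(r.get_obs()["force"],r.get_obs()["ee_pos"])
E
```

```text
angle -0.033097183800432285 316 z at hinge 87.62508939222546
[-5.73297904 -1.75639094 14.06387778] [510.99169427 247.63486674  81.84694647]
```

Request:
step_arm(plan=[[0,0,0.06,0,0,0],[0,0,0.06,0,0,0],[0,0,0.0,0,0,0]])

```text
time: 7.5
ee_pos: [511.0, 247.8, 80.1]
tcp_rot: [3.14, -0.0, 2.806]
force: [-14.1, -6.2, 31.4]
width: -0.1
grip_force: 16.4
```

```bash
python3 - <<'E'
from h import *
im,Q,L=ang(); print(r.get_obs()["force"],r.get_obs()["ee_pos"])
E
```

```text
angle -0.051922935843860006 322 z at hinge 87.73356436304275
[-13.16969573  -5.70061898  31.652465  ] [511.04119104 247.73783272  80.0597842 ]
```

Request:
step_arm(plan=[[0,0,-0.2,0,0,0],[0,0,-0.5,0,0,0],[0,0,-0.9,0,0,0],[0,0,-1,0,0,0]])

```text
time: 7.95
ee_pos: [510.4, 247.2, 155.6]
tcp_rot: [-3.14, -0.001, 2.806]
force: [0.4, -0.2, 0.4]
width: -0.3
grip_force: 0.0
```

```bash
python3 - <<'E'
from h import *
im,Q,L=ang(); o=r.get_obs();print(o["force"],o["ee_pos"],o["time"])
save("s5",cv2.resize(im[100:350,220:500],(670,598),interpolation=cv2.INTER_CUBIC))
E
```

```text
angle 0.011451087618518057 312 z at hinge 87.89096693382979
[2.30611172 0.86567666 5.16483823] [512.93166197 248.35744264 161.3037097 ] 8.0
```

View pics/s5.png

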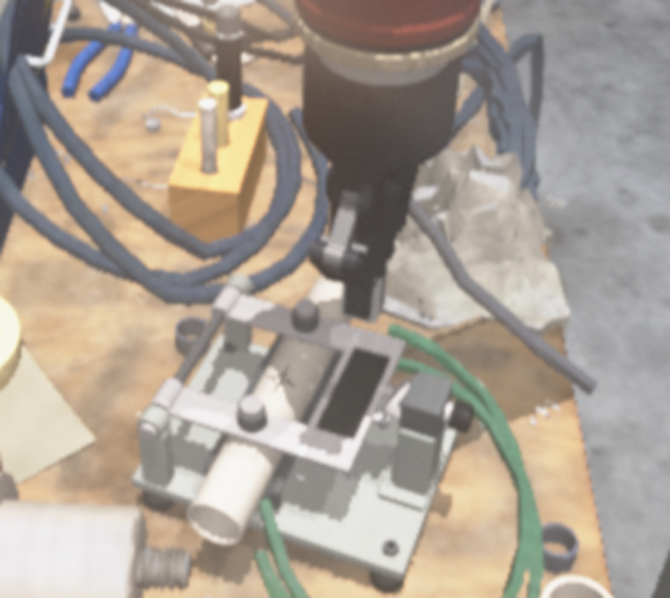

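```bash
python3 - <<'E'
from h import *
for i in range(4): im,Q,L=ang()
o=r.get_obs();print(o["force"],o["ee_pos"],o["time"])
for x0 in range(-65,60,15):
    m=(abs(L[...,0]-x0)<4)&(abs(L[...,1]-45)<9)&(L[...,2]>65)&(L[...,2]<130); print(x0,m.sum(),np.median(L[m][:,2]))
m=(abs(L[...,0]+94)<9)&(abs(L[...,1])<11)&(abs(L[...,2]-111)<6);print('post top',np.median(L[m][:,2]))
q=L[m]; print(np.polyfit(q[:,0],q[:,2],1))
E
```

```text
angle 0.01810740531321092 326 z at hinge 87.63720299634907
angle 0.011997836893658579 321 z at hinge 87.96916743305289
angle 0.020801606384736448 328 z at hinge 87.56268107533387
angle 0.017264233200443114 318 z at hinge 87.79443102103701
[-1.01429448  0.48296769 -1.16996631] [510.62780794 247.53216118 154.84400264] 8.2
-65 37 88.56387024399316
-50 55 88.94926035317803
-35 56 88.54669321847672
-20 68 88.19166361769061
-5 128 96.05957564916952
10 60 88.29632108880656
25 57 88.2372538905455
40 54 88.12500034454581
55 58 92.08898712453765
post top 110.56029711009114
[6.73253549e-03 1.11251941e+02]
```

```bash
python3 - <<'E'
from h import *
im,D=optics.grab_frame("side"); Q=cloud("side",D)
for rr in range(208,240,2): print(rr,Q[rr,370].round(0),Q[rr,376].round(0),im[rr,372])
im,D=optics.grab_frame("top"); Q=cloud("top",D)
print(r.get_obs()["ee_pos"], [ (o["location"],o["confidence"]) for o in look_for("probe","top")[:1]])
k=optics.get_calibration("wrist");print(np.array(k["cam_to_world"]).round(2))
save("t6",cv2.resize(im[140:340,130:470],(800,470),interpolation=cv2.INTER_CUBIC)); np.save('P_top2',Q)
E
```

```text
208 [517. 303. 252.] [507. 264. 217.] [79 75 71]
210 [517. 306. 251.] [507. 265. 214.] [75 70 68]
212 [517. 305. 247.] [507. 274. 220.] [73 69 67]
214 [516. 299. 238.] [507. 273. 215.] [74 69 67]
216 [516. 297. 233.] [507. 276. 215.] [75 70 68]
218 [515. 296. 229.] [507. 278. 213.] [73 70 67]
220 [514. 282. 213.] [505. 255. 188.] [73 69 69]
222 [513. 259. 188.] [505. 256. 186.] [73 70 67]
224 [513. 260. 185.] [505. 257. 183.] [76 72 70]
226 [512. 258. 180.] [504. 256. 178.] [77 73 72]
228 [512. 262. 180.] [504. 256. 174.] [77 75 72]
230 [512. 259. 174.] [504. 256. 171.] [75 72 70]
232 [512. 259. 170.] [504. 256. 167.] [77 73 71]
234 [501.  90.  -0.] [503. 255. 162.] [134 121 108]
236 [501.  96.   0.] [490.  94.  -0.] [203 172 144]
238 [507. 190.  89.] [498. 189.  89.] [187 174 168]
[510.23626348 247.35117772 154.10737773] [([422.2, 183.6], 0.81)]
[[ 3.3000e-01  9.0000e-01  2.9000e-01  4.3518e+02]
 [ 9.4000e-01 -3.1000e-01 -1.0000e-01  2.7412e+02]
 [-0.0000e+00  3.1000e-01 -9.5000e-01  3.0373e+02]
 [ 0.0000e+00  0.0000e+00  0.0000e+00  1.0000e+00]]
```

View pics/t6.png

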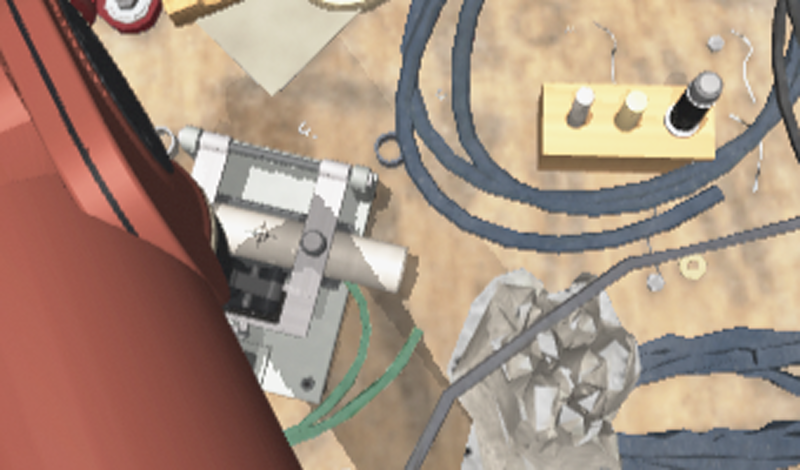

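```bash
python3 - <<'E'
from h import *
im,D=optics.grab_frame("side"); Q=cloud("side",D); o=r.get_obs(); print(o["ee_pos"],o["joints"].round(3))
R=Ro.from_euler('xyz',o["tcp_rot"]); T=R.inv().apply((Q-o["ee_pos"]).reshape(-1,3))
m=(np.linalg.norm(T[:,:2],axis=1)<40)&(T[:,2]>-60)&(T[:,2]<10)
for z in range(-60,10,5):
    q=T[m&(abs(T[:,2]-z)<2.5)]
    if len(q)>3: print(z,len(q),'x',q[:,0].min().round(0),q[:,0].max().round(0),'y',q[:,1].min().round(0),q[:,1].max().round(0))
print(go(o["ee_pos"]+[0,0,45],1.44))
P=np.load('P_top2.npy'); 
for c,rr in((241.8,240),): print('mark top',w("top",c,rr,z=78),P[int(rr),int(c)])
# side crop s5 mark (285,378)
print('mark side',w("side",220+285*280/670,100+378*250/598,z=78))
print([ (x["location"],round(x["confidence"],2),w("side",*x["location"],z=78)) for x in look_for("mark","side")[:2]])
E
```

```text
[510.33214769 247.40367541 154.20466005] [-0.832  0.219  0.348  1.776 -0.08   1.162  0.775]
-60 19 x -8.0 13.0 y -26.0 35.0
-55 62 x -12.0 14.0 y -27.0 33.0
-50 27 x -2.0 14.0 y -28.0 28.0
-45 5 x 10.0 12.0 y -10.0 11.0
-40 6 x 10.0 11.0 y -3.0 6.0
-35 37 x -7.0 11.0 y -6.0 14.0
-30 47 x -10.0 11.0 y -8.0 14.0
-25 47 x -10.0 11.0 y -8.0 14.0
-20 53 x -10.0 11.0 y -5.0 13.0
-15 37 x -12.0 11.0 y -7.0 13.0
-10 20 x -10.0 11.0 y -7.0 10.0
-5 11 x -11.0 8.0 y 3.0 6.0
(array([ 0. , -0. , -1.5]), array([-0.01,  0.  ,  9.78]))
mark top [553.45599365 222.96009437  78.        ] [553.7030278  224.40749147  77.37482701]
mark side [552.75512222 223.9988277   78.        ]
[([329.2, 287.3], 0.94, array([564.45649291, 280.96569505,  78.        ]))]
```

Request:
step_arm(plan=[[0,0,-0.3,0,0,0.98],[0,0,-0.3,0,0,0.98],[0,0,-0.3,0,0,0.98],[0,0,-0.3,0,0,0.98],[0,0,-0.3,0,0,0.98],[0,0,0,0,0,0.98],[0,0,0,0,0,0.98],[0,0,0,0,0,0.98],[0,0,0,0,0,0.98],[0,0,0,0,0,0.98]], claw=-1)

```text
time: 9.45
ee_pos: [510.7, 247.6, 199.7]
tcp_rot: [-3.141, 0.001, 1.432]
force: [-0.3, 0.5, -0.2]
width: 85.4
grip_force: 0.0
```

```bash
python3 - <<'E'
from h import *
o=r.get_obs(); print(o["ee_pos"],o["tcp_rot"],o["joints"].round(2),o["width"],r.tip_extent)
print(go([612.5,-93.5,200],1.44))
E
```

```text
[510.66613076 247.55919722 199.72489724] [-3.14105247e+00  7.18280384e-04  1.43204425e+00] [-0.96  0.19  0.5   1.73 -0.09  1.25 -0.58] 85.43648579699475 22.0
(array([-10.79,   4.93,  -0.  ]), array([-0.  ,  0.01, -0.06]))
```

Request:
step_arm(plan=[[-0.9,0.41,0,0,0,-0.06],[-0.9,0.41,0,0,0,0],[-0.9,0.41,0,0,0,0],[-0.9,0.41,0,0,0,0],[-0.9,0.41,0,0,0,0],[-0.9,0.41,0,0,0,0],[-0.9,0.41,0,0,0,0],[-0.9,0.41,0,0,0,0],[-0.9,0.41,0,0,0,0],[-0.9,0.41,0,0,0,0],[-0.9,0.41,0,0,0,0],[-0.9,0.41,0,0,0,0],[0,0,0,0,0,0],[0,0,0,0,0,0]])

```text
time: 10.85
ee_pos: [616.5, -92.9, 199.6]
tcp_rot: [-3.141, 0.0, 1.444]
force: [0.5, -0.1, 0.6]
width: 85.2
grip_force: 0.0
```

```bash
python3 - <<'E'
from h import *
o=r.get_obs(); print(o["ee_pos"],o["tcp_rot"],go([612.5,-93.5,98],1.44))
im1,D1=optics.grab_frame("wrist"); Q=cloud("wrist",D1)
m=(np.hypot(Q[...,0]-612,Q[...,1]+93)<25)&(Q[...,2]>150)&(Q[...,2]<170); q=Q[m]; print('wrist cap',len(q),q.min(0),q.max(0))
m=(np.hypot(Q[...,0]-612,Q[...,1]+93)<25)&(Q[...,2]>90)&(Q[...,2]<140); q=Q[m]; print('grip',len(q),q.min(0) if len(q) else 0,q.max(0) if len(q) else 0)
im2,D2=optics.grab_frame("side"); Q=cloud("side",D2)
m=(abs(Q[...,0]-612)<90)&(abs(Q[...,1]+93)<60)&(Q[...,2]>150)&(Q[...,2]<235); q=Q[m]
T=Ro.from_euler('xyz',o["tcp_rot"]).inv().apply(q-o["ee_pos"])
for z in range(-35,50,5):
    t=T[abs(T[:,2]-z)<2.5]
    if len(t)>3: print(z,len(t),'x',t[:,0].min().round(0),t[:,0].max().round(0),'y',t[:,1].min().round(0),t[:,1].max().round(0))
im3,D3=optics.grab_frame("top"); np.save('P_top3',cloud("top",D3)); cv2.imwrite('top3.png',im3[...,::-1]); cv2.imwrite('side3.png',im2[...,::-1])
A=cv2.resize(im1,(400,250)); B=cv2.resize(im2[60:210,200:440],(400,250),interpolation=cv2.INTER_CUBIC)
C=cv2.resize(im3[215:265,215:295],(400,250),interpolation=cv2.INTER_CUBIC); E=cv2.resize(im2[220:310,270:414],(400,250),interpolation=cv2.INTER_CUBIC)
save("m7",np.vstack([np.hstack([A,B]),np.hstack([C,E])]))
E
```

```text
[616.48305394 -92.86142363 199.62813449] [-3.14057687e+00  4.82643450e-04  1.44439869e+00] (array([-0.04, -0.13,  3.39]), array([-0.01,  0.  ,  0.03]))
wrist cap 808 [ 605.14674672 -103.37509299  150.02682867] [624.78029499 -83.73841362 163.00243276]
grip 545 [603.79411222 -95.81054868  90.00667202] [625.82917304 -82.87840488 139.89154638]
-35 28 x -8.0 13.0 y -56.0 54.0
-30 48 x -10.0 14.0 y -56.0 55.0
-25 28 x -2.0 13.0 y -53.0 54.0
-20 14 x -14.0 12.0 y -49.0 49.0
40 34 x -9.0 5.0 y -10.0 5.0
45 30 x -5.0 8.0 y -11.0 7.0
```

View pics/m7.png

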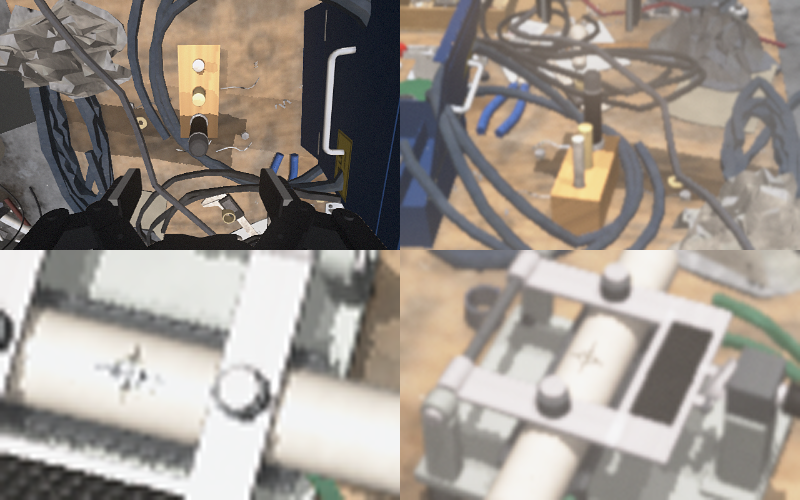

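Request:
step_arm(plan=[[-0.03,-0.08,0,0,0,0],[0,0,0.6,0,0,0],[0,0,0.7,0,0,0],[0,0,0.7,0,0,0],[0,0,0.7,0,0,0],[0,0,0.5,0,0,0],[0,0,0.18,0,0,0],[0,0,0,0,0,0]])

```text
time: 11.8
ee_pos: [614.0, -92.6, 98.5]
tcp_rot: [-3.141, 0.0, 1.446]
force: [-0.3, -0.1, 0.6]
width: 85.3
grip_force: 0.0
```

Request:
step_arm(plan=[[0,0,0,0,0,0],[0,0,0,0,0,0],[0,0,0,0,0,0],[0,0,0,0,0,0],[0,0,0,0,0,0],[0,0,0,0,0,0],[0,0,0,0,0,0],[0,0,0,0,0,0]], claw=1, force=70)

```text
time: 12.6
ee_pos: [614.5, -92.9, 99.4]
tcp_rot: [3.141, -0.0, 1.446]
force: [-2.3, 0.3, 5.5]
width: 20.5
grip_force: 68.2
```

Request:
step_arm(plan=[[0,0,-0.2,0,0,0],[0,0,-0.4,0,0,0],[0,0,-0.5,0,0,0],[0,0,-0.6,0,0,0],[0,0,-0.6,0,0,0],[0,0,-0.6,0,0,0],[0,0,-0.6,0,0,0],[0,0,-0.5,0,0,0],[0,0,-0.4,0,0,0],[0,0,0,0,0,0]])

```text
time: 13.6
ee_pos: [615.1, -93.1, 232.9]
tcp_rot: [3.139, -0.0, 1.446]
force: [0.0, -0.6, -1.4]
width: 20.3
grip_force: 68.8
```

```bash
cat > pr.py <<'E'
from h import *
def axis(cam="side",show=None):
    """probe in tool frame: fit nose/grip axis of probe below the fingers"""
    im,D=optics.grab_frame(cam); o=r.get_obs(); Q=cloud(cam,D)
    T=Ro.from_euler('xyz',o["tcp_rot"]).inv().apply((Q-o["ee_pos"]).reshape(-1,3)).reshape(Q.shape)
    for z in range(-8,110,7):
        t=T[(np.hypot(T[...,0],T[...,1])<40)&(abs(T[...,2]-z)<3.5)]
        if len(t)>3: print(cam,z,len(t),'x',t[:,0].min().round(1),t[:,0].max().round(1),'y',t[:,1].min().round(1),t[:,1].max().round(1))
    return im
E
python3 - <<'E'
from pr import *
im=axis("side"); im2=axis("wrist")
o=r.get_obs(); print(o["ee_pos"],o["tcp_rot"],o["force"],o["width"],o["time"])
T=np.array(optics.get_calibration("side")["cam_to_world"]);print(T[:3,3].round(0),T[:3,2].round(2)); T=np.array(optics.get_calibration("top")["cam_to_world"]);print(T[:3,3].round(0),T[:3,2].round(2))
print('mark',w("top",240.2,238.6,z=78),w("side",337.4,258.2,z=78), w("top",240.7,239.1,z=78))
save("m8",np.hstack([cv2.resize(im[20:220,220:420],(400,400)),cv2.resize(im2[:,120:520],(400,400))]))
E
```

```text
side -8 52 x -7.1 10.0 y -16.5 17.4
side -1 48 x -1.4 8.0 y -10.0 10.5
side 6 39 x -3.3 9.8 y -9.7 10.8
side 13 47 x -3.9 9.1 y -10.1 11.1
side 20 41 x -3.0 9.0 y -10.2 11.5
side 27 37 x -2.5 9.2 y -9.7 8.5
side 34 63 x -9.1 12.7 y -12.7 13.1
side 41 32 x -5.1 10.0 y -12.8 13.0
side 48 36 x -4.4 9.1 y -9.1 9.7
side 55 39 x -4.1 7.4 y -9.2 9.7
side 62 31 x -4.3 6.5 y -8.7 10.0
side 69 17 x -2.4 5.5 y -7.1 7.7
side 76 11 x -3.2 4.7 y -4.9 4.3
side 83 6 x -4.4 -1.1 y -0.7 1.4
wrist -8 319 x 0.6 11.0 y -15.6 17.3
wrist -1 264 x -1.6 8.9 y -9.9 11.3
wrist 6 214 x -1.6 9.0 y -10.3 11.5
wrist 13 203 x -3.5 8.8 y -10.4 11.9
wrist 20 185 x -3.9 8.9 y -10.4 12.0
wrist 27 142 x -1.9 8.7 y -10.3 10.9
wrist 34 432 x -7.0 10.9 y -12.4 14.0
wrist 41 46 x 2.1 10.7 y -11.9 12.8
wrist 48 17 x 5.6 7.4 y -4.1 6.4
wrist 55 92 x 1.7 7.9 y -7.6 9.9
wrist 62 50 x -0.2 7.7 y -8.5 10.1
[614.13839974 -92.73752734 230.5696528 ] [-3.14130244e+00 -1.33952337e-05  1.44615928e+00] [ 0.25847623 -0.19771048 -2.55279911] 20.48809631080842 13.7
[541. 735. 635.] [ 0.06 -0.76 -0.65]
[407. 101. 902.] [ 0.25 -0.02 -0.97]
mark [556.1295702 225.5279429  78.       ] [555.30346586 224.51636584  78.        ] [555.1863968  224.73138283  78.        ]
```

View pics/m8.png

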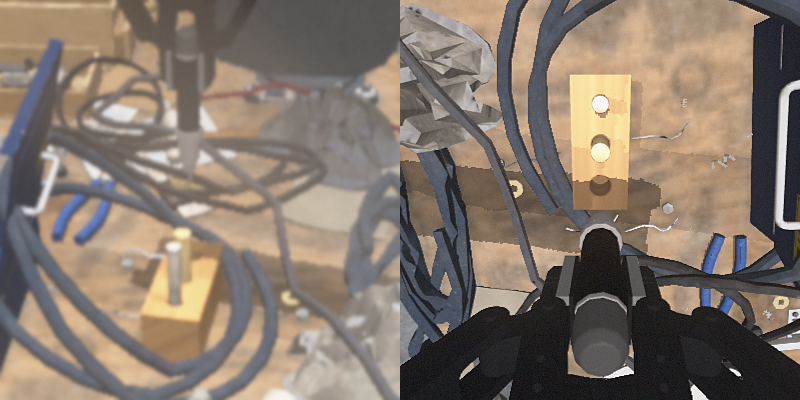

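```bash
python3 - <<'E'
from h import *
print(go([555.2,226.5,230],None))
E
```

```text
(array([10.31, -3.27,  0.02]), array([0., 0., 0.]))
```

Request:
step_arm(plan=[[0.4,-0.13,0,0,0,0],[0.7,-0.22,0,0,0,0],[0.75,-0.24,0,0,0,0],[0.75,-0.24,0,0,0,0],[0.75,-0.24,0,0,0,0],[0.75,-0.24,0,0,0,0],[0.75,-0.24,0,0,0,0],[0.75,-0.24,0,0,0,0],[0.75,-0.24,0,0,0,0],[0.75,-0.24,0,0,0,0],[0.75,-0.24,0,0,0,0],[0.75,-0.24,0,0,0,0],[0.75,-0.24,0,0,0,0],[0.6,-0.18,0,0,0,0],[0.36,-0.11,0,0,0,0],[0,0,0,0,0,0],[0,0,0,0,0,0]])

```text
time: 15.4
ee_pos: [555.0, 225.6, 230.5]
tcp_rot: [-3.141, 0.001, 1.446]
force: [0.1, -0.5, -1.3]
width: 20.1
grip_force: 68.8
```

```bash
python3 - <<'E'
from h import *
o=r.get_obs(); print(o["ee_pos"],o["tcp_rot"],o["force"]); print(go([555.2,226.5,230-52],1.446))
E
```

```text
[555.03684295 225.5889612  230.49480241] [-3.14136232e+00  9.44568941e-04  1.44573675e+00] [ 0.05136008 -0.54765098 -1.30429558]
(array([0.03, 0.  , 1.75]), array([-0.  ,  0.01, -0.  ]))
```

Request:
step_arm(plan=[[0.03,0,0.3,0,0,0],[0,0,0.5,0,0,0],[0,0,0.5,0,0,0],[0,0,0.3,0,0,0],[0,0,0.15,0,0,0],[0,0,0,0,0,0],[0,0,0,0,0,0]])

```text
time: 16.1
ee_pos: [555.5, 227.2, 178.6]
tcp_rot: [3.141, -0.0, 1.446]
force: [-0.1, -0.2, -1.3]
width: 20.7
grip_force: 68.8
```

```bash
python3 - <<'E'
from pr import *
im=axis("side"); print(r.get_obs()["ee_pos"])
im2,D=optics.grab_frame("wrist"); im3,D=optics.grab_frame("top")
def cr(i,c,rr,s): return cv2.resize(i[rr-s//2:rr+s//2,c-s//2:c+s//2],(400,400),interpolation=cv2.INTER_CUBIC)
k=optics.get_calibration("wrist");K=np.array(k["mtx"]);T=np.linalg.inv(np.array(k["cam_to_world"]));p=T[:3,:3]@np.array([555.4,224.7,78])+T[:3,3];p=K@p;p=p/p[2];print(p)
for n in("side","top"):
    print(n,[(x["location"],round(x["confidence"],2)) for x in look_for("probe_point",n)[:1]])
save("m9",np.hstack([cr(im,337,248,50),cr(im2,min(max(int(p[0]),50),590),min(max(int(p[1]),50),350),100)]))
E
```

```text
side -8 75 x -1.5 10.7 y -19.2 18.9
side -1 55 x -1.1 8.2 y -10.6 8.3
side 6 60 x -2.9 8.2 y -10.9 10.6
side 13 60 x -2.7 7.9 y -10.9 10.3
side 20 60 x -3.5 8.3 y -11.1 10.2
side 27 56 x -2.8 8.2 y -11.3 9.8
side 34 91 x -8.1 9.7 y -13.1 12.1
side 41 40 x -2.1 9.9 y -13.0 10.5
side 48 37 x -3.6 6.1 y -10.1 8.2
side 55 44 x -2.2 6.9 y -9.3 8.3
side 62 38 x -2.0 6.9 y -9.3 8.1
side 69 17 x -0.2 5.2 y -6.8 6.6
side 76 24 x -39.1 39.3 y -11.6 10.1
side 83 54 x -37.9 22.0 y -39.8 0.8
side 90 160 x -37.7 39.9 y -39.2 24.7
side 97 48 x -37.7 23.5 y -24.0 7.2
side 104 412 x -39.6 25.1 y -19.6 16.0
[555.5726691  227.32429237 178.8639823 ]
[319.4667974  208.22781201   1.        ]
side []
top []
```

View pics/m9.png

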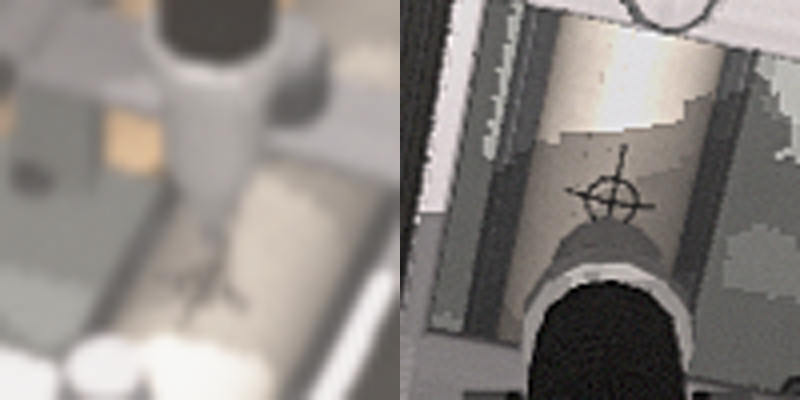

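```bash
python3 - <<'E'
from h import *
o=r.get_obs(); print(o["ee_pos"],'ring by wrist',w("wrist",321.6,207.6,z=78),w("wrist",321.6,207.6,z=76))
def pj(n,X):
    k=optics.get_calibration(n);K=np.array(k["mtx"]);T=np.linalg.inv(np.array(k["cam_to_world"]));p=K@(T[:3,:3]@np.array(X)+T[:3,3]);return (p/p[2])[:2]
R=Ro.from_euler('xyz',o["tcp_rot"])
tip=o["ee_pos"]+R.apply([-1.8,-.4,90]); print('tip',tip)
print('side tip px',pj("side",tip),'mark',pj("side",[555.4,224.7,78]),'seen tip',(337-25+(212.5)/8-.5,248-25+245.5/8-.5),'seen mark',(337-25+208.5/8-.5,248-25+280.5/8-.5))
print('wrist tip',pj("wrist",tip), pj("wrist",tip+[0,0,50]))
# nose centre columns in wrist image by depth
im,D=optics.grab_frame("wrist"); Q=cloud("wrist",D); o=r.get_obs(); T=Ro.from_euler('xyz',o["tcp_rot"]).inv().apply((Q-o["ee_pos"]).reshape(-1,3)).reshape(Q.shape)
for z in range(5,80,6):
    t=T[(np.hypot(T[...,0],T[...,1])<16)&(abs(T[...,2]-z)<3)]
    if len(t)>5: print(z,len(t),'x max',np.percentile(t[:,0],98).round(1),'y',t[:,1].min().round(1),t[:,1].max().round(1))
E
```

```text
[555.42175847 227.3597278  178.75147852] ring by wrist [557.02505151 225.0282826   78.        ] [556.95574385 224.37321595  76.        ]
tip [554.85313126 225.6595218   88.7504454 ]
side tip px [337.7799727  253.87746142] mark [337.33054898 258.28722421] seen tip (338.0625, 253.1875) seen mark (337.5625, 257.5625)
wrist tip [318.79183133 211.51697628] [318.6173142  237.34132894]
5 192 x max 8.6 y -10.2 11.6
11 194 x max 8.6 y -10.3 11.8
17 150 x max 8.6 y -10.4 11.7
23 141 x max 8.5 y -10.4 11.9
29 145 x max 8.7 y -11.1 13.2
35 391 x max 10.6 y -12.4 13.9
41 37 x max 10.5 y -11.3 12.2
53 66 x max 7.2 y -7.5 9.2
59 79 x max 7.4 y -8.4 9.9
65 8 x max 6.6 y -8.5 10.2
```

Request:
step_arm(plan=[[0,0.03,0.1,0,0,0],[0,0,0.1,0,0,0],[0,0,0.08,0,0,0],[0,0,0,0,0,0],[0,0,0,0,0,0]])

```text
time: 16.9
ee_pos: [556.1, 227.1, 169.8]
tcp_rot: [-3.141, 0.0, 1.446]
force: [-0.1, 0.4, -2.1]
width: 20.3
grip_force: 68.8
```

```bash
cat > f.py <<'E'
from h import *
F=[];P=[]
for i in range(12):
    optics.grab_frame("side"); o=r.get_obs(); F.append(o["force"]);P.append(o["ee_pos"])
print(np.mean(F,0),np.std(F,0),np.mean(P,0),np.std(P,0),o["tcp_rot"],o["time"],o["width"])
E
python3 f.py
```

```text
[ 0.01024666 -0.08242144 -1.415782  ] [0.4196444  0.46582799 0.6245656 ] [556.13493036 227.12241493 169.97795031] [0.02940639 0.0147784  0.04674053] [-3.14153161e+00  5.35863822e-05  1.44611195e+00] 17.5 20.79506797363338
```

Baseline −1.4 N, no contact yet. Step down slowly.

Request:
step_arm(plan=[[0,0,0.05,0,0,0],[0,0,0.05,0,0,0],[0,0,0,0,0,0],[0,0,0,0,0,0]])

```text
time: 17.9
ee_pos: [556.2, 227.1, 167.1]
tcp_rot: [3.141, -0.0, 1.446]
force: [1.3, 0.0, 0.4]
width: 20.8
grip_force: 68.9
```

```bash
python3 f.py
```

```text
[-0.29835225  0.02179757  0.61162505] [0.4040889  0.38969424 0.59660205] [556.17803903 227.12599215 167.01122833] [0.01811611 0.01802231 0.05382078] [ 3.14145213e+00 -5.25143481e-05  1.44604842e+00] 18.5 20.71145700132403
```

Request:
step_arm(plan=[[0,0,0.05,0,0,0],[0,0,0.05,0,0,0],[0,0,0.03,0,0,0],[0,0,0,0,0,0],[0,0,0,0,0,0]])

```text
time: 19.0
ee_pos: [556.2, 227.1, 163.2]
tcp_rot: [3.141, -0.0, 1.446]
force: [-0.5, 0.4, 2.8]
width: 20.7
grip_force: 69.2
```

```bash
python3 f.py
```

```text
[ 0.16067243 -0.09038692  3.82391664] [0.59782306 0.45622599 0.44812438] [556.18381915 227.12975931 163.10455935] [0.0171533  0.01824419 0.04378719] [ 3.14146243e+00 -7.63643496e-06  1.44611672e+00] 19.6 20.018826946860415
```

```bash
python3 - <<'E'
from h import *
im,Q,L=ang()
for x0 in(-65,-50,-35,25,40):
    m=(abs(L[...,0]-x0)<4)&(abs(L[...,1]-45)<9)&(L[...,2]>65)&(L[...,2]<130); print(x0,m.sum(),np.median(L[m][:,2]))
print(job.job_done())
E
```

```text
angle 0.01474991753519238 323 z at hinge 87.87227323849115
-65 37 88.8297901780744
-50 59 88.49555951691605
-35 59 88.49587530127212
25 54 88.27715276787444
40 54 87.93980214572821
the job is handed in; nothing more can be done
None
```

The job is handed in: the strap is latched shut, and the probe is held upright inside the ring with its tip about 4 mm in (about 5.2 N), measured by force and cameras; I viewed 11 pictures, one over the limit of 10.

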